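# Tip the soap balls from the lipped jug into the travel soap case and shut it

### The arm

A 7-joint arm with a two-finger parallel gripper is mounted at the origin on the work surface. World frame = base frame: x ahead of the robot, y to its left, z up, the work surface at z = 0. Lengths are in m, angles in rad, forces in N, time in s.
With the tool pointing down it reaches from about 0.425 to 0.925 m from the base axis. Payload 6.8 kg.
Tool frame: the origin (TCP) lies on the front face of the gripper's body, between the roots of the fingers; the fingertips stand 73 mm ahead of it and the grasp point (between the pads) lies 54 mm ahead of it (env.nose_length is the distance from the TCP to the fingertips, in m); z points along the fingers, y is the line along which they close (so a half turn about z gives the same grasp; the last joint's range is limited). The gripper opens to 85 mm and grips with 20 to 120 N. Pads are 22 mm wide; open, the fingers measure 114 mm over their backs; the gripper's body (76 mm by 85 mm) begins 54 mm behind the grasp point. The pads swing forward as they close: fully open they stand 13 mm farther back than shut.
Start: joints at [1.168, 0.477, 0.022, 1.555, -0.011, 1.109, -0.083], TCP at [0.196, -0.646, 0.304] pointing down, gripper open.
Joint ranges: [-2.96, 2.96], [-0.34, 2.1], [-1.41, 1.46], [0.24, 2.44], [-1.37, 4.51], [0.17, 1.92], [-2.96, 2.96]. Speed limits (rad/s): [2.39, 2.39, 3.14, 3.14, 3.14, 3.14, 3.14].

### API

Orientations are given as a unit quaternion [w, x, y, z].
In Python, from cell import env, kin, camera, calibration, job gives the robot as it stands. The module is installed in compiled form; this text tells all that it offers. Calls block until the motion is done:
- env.reach(position, orientation): joint-space move of the TCP to a pose.
- env.movel(position, velocity=0.15, rot=None, stop_force=None): straight line of the TCP; rot=None keeps the orientation; velocity is the mean speed in m/s. With stop_force (N) it stops when the force on the tool has changed by that much, and returns True; else False.
- env.goto_joints(angles): joint-space move.
- env.grip(opening, f_grip=None): finger opening in m; f_grip is the grip in N (None keeps the last); returns when the fingers have stopped.
- env.dwell(seconds).
- kin.inverse_kinematics(position, orientation): joint angles nearest the present ones, or None.
- env.get_state(): the state.
- camera(name): name is "scene" or "side" or "wrist"; returns (picture, depth): 420x560x3 uint8, blue, green, red; 420x560 float32, m along the optical axis (not along the pixel's ray), 0 where there is no reading.
- calibration(name): a dict with "fx", "fy", "cx", "cy" (pixels), "rvec" (rotation vector, rad) and "tvec" (3), from world to camera coordinates, as OpenCV has them. Camera axes: x right, y down, z forward; pixel columns grow to the right and rows downward; lengths in m; the calibration is good to about 2 mm. A picture is of the moment at which its call begins: read the wrist's pose just before it. calibration takes no time and is no camera call; for the wrist camera it gives the pose at the moment of the call.
A pose or a line that the arm cannot do raises env.PlanningError and nothing moves.
- job.job_done(): hands the job in; it is judged then, once.
The state is a dict: "time": time; "qpos": joint angles; "joint_velocities": joint speeds; "joint_torque": joint torques, N m; "tcp_pos": TCP position; "orientation": TCP orientation; "force": force on the tool from outside, world axes, zero at the start; "torque": the same for the moment, N m; "opening": finger opening in m; "gripper_force": force on a finger pad.
Only numpy, scipy, OpenCV 4.12 (cv2) and the standard library are available. Lean on these libraries where they do the work, as an engineer would, in place of code of your own. Each camera call takes 0.05 s, during which the arm holds its last target. There are 200 camera calls.

### The job

Pack the travel soap case: take the jug by its handle and, keeping it upright, turn it so that its spout points at the middle of the open case, then tilt it and tip all three soap balls over the spout into the case. Stand the jug upright on its round cork mat again and let go, then push the case's lid fully shut; leave the jar and the toothbrush where they are.

Things in the scene. Friction and masses are not known exactly. Their poses are not given: they have to be found in the camera images.
- jug: Open boat-shaped steel jug, 0.22 to 0.37 kg, holding the three balls: round foot of radius 38 mm; rim 88 mm above it, 104 mm wide, 52 mm behind the axis and drawn out forwards into the spout; wall 3 mm, floor 4 mm. The spout wall slopes 34 degrees out from the axis, so the balls roll out at a tilt of 60 to 70 degrees. Origin: centre of the underside; z up its axis; +x towards the spout, -x towards the handle.
- jug_spout (a point): Tip of the jug's pouring lip, at (100, 0, 94) mm in the jug's frame: front end of the spout, about 36 mm wide inside there. Axes as the jug's.
- jug_grip (a point): Point on the jug's handle at (-84, 0, 66) mm in the jug's frame (axes as the jug's). The handle is a flat steel strap loop in the jug's x-z plane, 12 mm thick (along y), 16 mm wide; its upright bar spans heights 34 to 84 mm at x about -84 mm, 25 mm clear of the bowl. Pinch it across its thickness from above, the hand upright or leaning back away from the bowl.
- mat: Round cork mat, 150 mm across, 6 mm thick, fixed to the table; the jug stands at its middle at the start. Origin: centre of its underside.
- case: Open base of a white plastic travel soap case, fixed to the table: 92 mm (its x) by 130 mm (its y), walls 3 mm thick and 38 mm high, inner floor 3 mm above the table. Origin: centre of the underside; z up; the lid's hinge runs along the long side at -x.
- case_in (a point): Centre of the case's inner floor, at (0, 0, 3) mm in the case's frame. Axes as the case's.
- case_hinge (a point): Middle of the lid's hinge line, at (-47.5, 0, 38) mm in the case's frame; the hinge line runs along the case's y. Axes as the case's.
- case_lid (a joint): Opening angle of the case's lid in rad: 0 shut, 1.57 standing straight up from the hinge, 2.1 leaning fully back (its stop). The hinge is a little stiff: the lid stays where it is left and must be pushed all the way down (about 0.5 N at its free edge). It offers no other resistance and has no catch.
- case_lid_edge (a point): Middle of the free edge of the lid's outer face, 94 mm from the hinge line and 12 mm above it when shut. The lid is a white plastic shell 95 mm by 132 mm, 12 mm deep, with a small thumb tab 8 mm out from its free edge; when shut its top is 50 mm above the table.
- soap0: One of three equal cream soap balls, 28 mm diameter, 13 g, lying on the jug's floor at the start. Origin: its centre.
- soap1: Another of the three soap balls. Origin: its centre.
- soap2: The third soap ball. Origin: its centre.
- jar: Bystander: green glass jar with a wooden lid, 82 mm diameter, 116 mm high, loose. Origin: centre of the underside.
- toothbrush: Bystander: bamboo toothbrush lying on the table, 190 mm long (along its x), 17 mm high at the bristles, loose. Origin: on the table below its middle.
- hookboard: Bystander: painted wood board, 300 mm long (its x), 160 mm high, standing upright, fixed to the table, with a steel hook rail and two hair bands on its -y face. Origin: centre of the underside.
Mind the look-alikes: they are no part of the job. Of the things shaped like the jug, the steel one is meant.

How it is judged:
By the outcome, as a careful person would: the job done as asked, in the order asked, and still so for the second after the job is handed in, with the robot touching nothing.
It also fails if it takes over 61 s, if anything falls off the work surface, if the arm or the gripper's body presses on something with over 40 N, if the wrist force passes 120 N, or if a joint passes its speed limit or range.

## Working session

There is one attempt and no reset: what is moved stays moved. The work goes in short steps, each a Python script; the robot and the scene stay as the last script left them, time stands still between calls to the robot, and variables do not carry over. Pictures are saved under pics/ and viewed, at most 10 in all, crops included, and the job is handed in when it is done.

```bash
mkdir -p pics
python3 - <<'E'
from cell import env,kin,camera,calibration,job
import cv2,numpy as np
for n in("scene","side"):
    p,d=camera(n);cv2.imwrite(f"pics/{n}0.png",p);np.save(f"pics/{n}0.npy",d)
    c=calibration(n);R=cv2.Rodrigues(np.array(c['rvec'],float))[0];print(n,{k:np.round(v,3) for k,v in c.items()},-R.T@np.array(c['tvec']).ravel())
s=env.get_state();print(s['time'],s['tcp_pos'],s['orientation'],s['opening'])
E
```

```text
scene {'fx': np.float64(487.633), 'fy': np.float64(487.633), 'cx': np.float64(273.211), 'cy': np.float64(209.018), 'rvec': array([ 0.74 ,  2.789, -0.808]), 'tvec': array([ 0.41 , -0.178,  1.626])} [0.8640936  0.68092238 1.27743471]
side {'fx': np.float64(435.749), 'fy': np.float64(435.749), 'cx': np.float64(281.687), 'cy': np.float64(199.132), 'rvec': array([ 2.426, -0.154,  0.034]), 'tvec': array([-0.492,  0.137,  1.373])} [ 0.41173842 -0.847451    1.12242266]
0.1 [ 0.1960218  -0.64549007  0.30303011] [-7.96441282e-04  9.89153499e-01  1.46883262e-01 -1.66755475e-04] 0.08553969041282336
```

View pics/scene0.png

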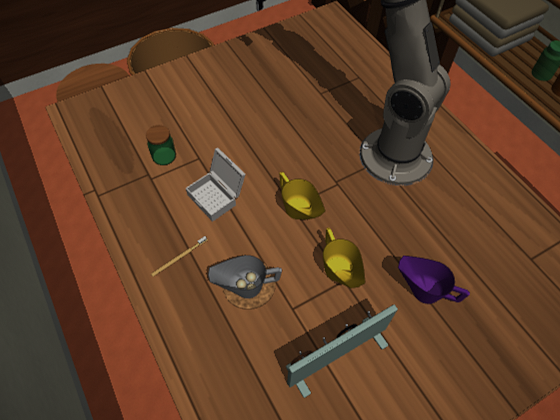

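View pics/side0.png

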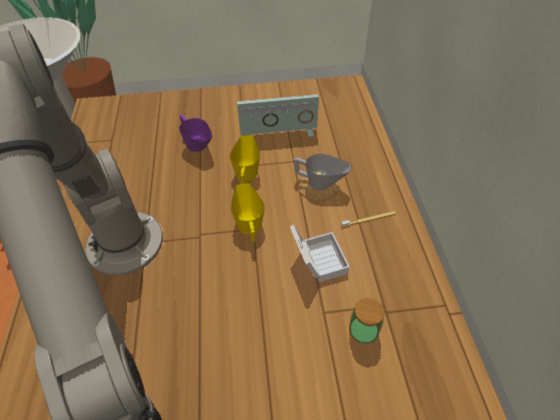

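The grey jug, at scene (240,277) and side (322,172), stands on the cork mat and holds cream balls. The yellow jugs at scene (300,198) and (343,262) and the purple one at (432,280) are the look-alikes. The case is at scene (215,190), with its lid up on the robot side. The jar is at (161,145) and the toothbrush at (180,257). I'll enlarge the jug and build height maps.

```bash
cat > h.py <<'E'
from cell import env,kin,camera,calibration,job
import cv2,numpy as np
from scipy.spatial.transform import Rotation as Ro
def cloud(n,d):
    c=calibration(n);R=cv2.Rodrigues(np.array(c['rvec'],float))[0];t=np.array(c['tvec'],float).ravel()
    v,u=np.mgrid[:d.shape[0],:d.shape[1]]
    P=np.stack([(u-c['cx'])/c['fx']*d,(v-c['cy'])/c['fy']*d,d],-1)
    return (P-t)@R
def topdown(P,p,x0,x1,y0,y1,res=.0015):
    pass
E
python3 - <<'E'
from h import *
tiles=[]
for n in("scene","side"):
    p=cv2.imread(f"pics/{n}0.png");d=np.load(f"pics/{n}0.npy");P=cloud(n,d);np.save(f"pics/{n}P.npy",P)
    ok=d>0
    def box(nm,m):
        q=P[m&ok];
        if len(q):print(n,nm,len(q),q.mean(0).round(3),q.min(0).round(3),q.max(0).round(3))
    b=p.astype(int);sat=b.max(2)-b.min(2)
    print(n,'table z',np.median(P[...,2][ok]))
    reg=np.zeros(ok.shape,bool)
    if n=="scene": reg[250:300,200:290]=1
    else: reg[148:200,285:360]=1
    box('jug high',reg&(P[...,2]>.07)); box('jug',reg&(P[...,2]>.03))
    reg=np.zeros(ok.shape,bool)
    if n=="scene": reg[145:222,180:248]=1
    else: reg[222:285,285:352]=1
    box('case',reg&(P[...,2]>.025)&(P[...,2]<.045));box('lid',reg&(P[...,2]>.055))
    # brush / jar
    if n=="scene":
        r=np.zeros(ok.shape,bool);r[120:170,140:182]=1;box('jar',r&(P[...,2]>.1))
        r[:]=0;r[230:282,145:210]=1;box('brush',r&(P[...,2]>.004)&(sat>60))
        r[:]=0;r[300:395,280:400]=1;box('board',r&(P[...,2]>.14))
        r[:]=0;r[170:290,275:370]=1;box('yellow',r&(P[...,2]>.05))
    cr=p[245:310,200:290] if n=="scene" else p[145:215,280:370]
    cr2=p[145:225,175:255] if n=="scene" else p[220:290,280:360]
    tiles.append(np.hstack([cv2.resize(cr,(400,300),interpolation=2),cv2.resize(cr2,(400,300),interpolation=2)]))
cv2.imwrite("pics/crop.png",np.vstack(tiles))
E
```

```text
scene table z -0.001435687261478517
scene jug high 750 [0.664 0.155 0.087] [0.567 0.11  0.07 ] [0.748 0.223 0.105]
scene jug 1574 [0.659 0.157 0.066] [0.567 0.11  0.03 ] [0.748 0.223 0.105]
scene case 497 [ 0.596 -0.147  0.036] [ 0.543 -0.218  0.025] [ 0.67  -0.07   0.045]
scene lid 693 [ 0.539 -0.159  0.093] [ 0.51  -0.226  0.055] [ 0.572 -0.089  0.14 ]
scene jar 376 [ 0.675 -0.372  0.115] [ 0.639 -0.413  0.101] [ 0.71  -0.335  0.128]
scene brush 350 [ 0.794 -0.02   0.006] [ 0.671 -0.14   0.004] [0.885 0.085 0.014]
scene board 1044 [0.548 0.458 0.157] [0.391 0.445 0.14 ] [0.691 0.466 0.166]
scene yellow 1656 [0.399 0.145 0.075] [ 0.343 -0.077  0.05 ] [0.584 0.351 0.101]
side table z 0.001128126065074546
side jug high 618 [0.661 0.166 0.086] [0.563 0.106 0.07 ] [0.744 0.221 0.106]
side jug 1200 [0.656 0.17  0.069] [0.563 0.106 0.03 ] [0.744 0.221 0.106]
side case 434 [ 0.603 -0.148  0.036] [ 0.541 -0.222  0.025] [ 0.666 -0.074  0.045]
side lid 259 [ 0.533 -0.173  0.115] [ 0.509 -0.228  0.055] [ 0.567 -0.093  0.136]
```

View pics/crop.png

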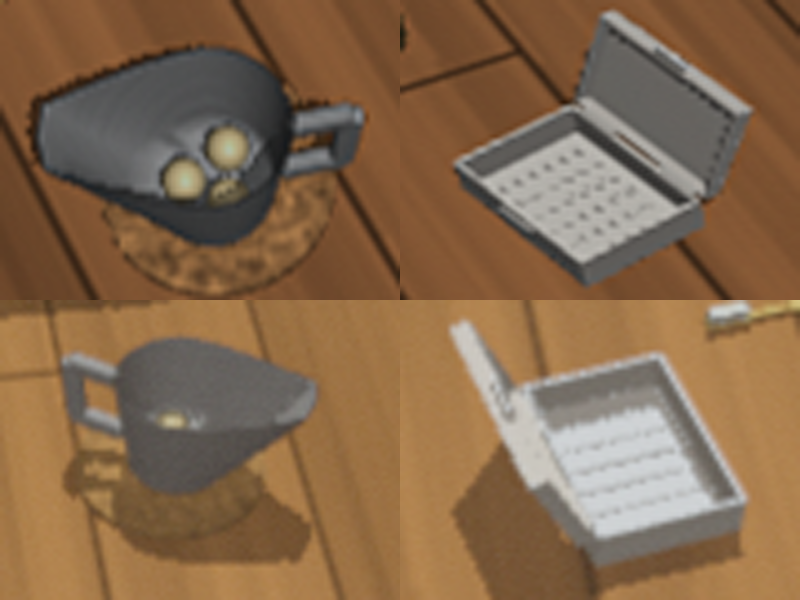

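The crop confirms it: the steel jug, with three balls inside, stands on cork with its handle towards the robot (upper-left tile, handle at (325,140), spout at (45,125)). The case's lid stands up on its robot side. Next I'll fit poses.

Run:
```python
from h import *
from scipy.optimize import least_squares
for n in("scene","side"):
    p=cv2.imread(f"pics/{n}0.png");P=np.load(f"pics/{n}P.npy");X,Y,Z=P[...,0],P[...,1],P[...,2]
    hs=cv2.cvtColor(p,cv2.COLOR_BGR2HSV);grey=hs[...,1]<70
    jr=(X>.54)&(X<.77)&(Y>.08)&(Y<.25)&(Z>.03)&(Z<.115)
    # jug: axis by handle-bar vs spout tip
    q=P[jr]
    a=0.0
    for it in range(6):
        c0=q[:,:2].mean(0);e=np.array([np.cos(a),np.sin(a)]);f=np.array([-e[1],e[0]])
        s=q[:,:2]@e; h=q[(s<s.min()+.022)&(q[:,2]<.092)]; t=q[s>s.max()-.012]
        hm=np.array([(h[:,:2]@e).mean(),((h[:,:2]@f).min()+(h[:,:2]@f).max())/2]);tm=np.array([(t[:,:2]@e).mean(),((t[:,:2]@f).min()+(t[:,:2]@f).max())/2])
        hw=hm[0]*e+hm[1]*f;tw=tm[0]*e+tm[1]*f;dd=tw-hw;a=np.arctan2(dd[1],dd[0])
    u=q[q[:,2]>.08][:,:2]@np.array([-np.sin(a),np.cos(a)])
    print(n,'jug yaw',np.degrees(a).round(2),'handle',hw.round(4),'tip',tw.round(4),'smin,max',s.min().round(4),s.max().round(4),'width',(u.max()-u.min()).round(4),'hz',h[:,2].max().round(3),'tipz',t[:,2].max().round(3))
    sm=(s.min()+s.max())/2; mid=sm*np.array([np.cos(a),np.sin(a)])+(u.max()+u.min())/2*np.array([-np.sin(a),np.cos(a)])
    print('   origin by extent+width',(mid-.004*np.array([np.cos(a),np.sin(a)])).round(4),' by tip',(tw-.095*np.array([np.cos(a),np.sin(a)])).round(4))
    # case rim
    m=(X>.50)&(X<.69)&(Y>-.26)&(Y<-.03)&(Z>.031)&(Z<.044)&(hs[...,1]<60)
    r=cv2.minAreaRect(P[m][:,:2].astype(np.float32));print('   case rect',np.round(r[0],4),np.round(r[1],4),r[2],m.sum())
    L=P[(X>.48)&(X<.6)&(Y>-.26)&(Y<-.05)&(Z>.06)&(Z<.16)&(hs[...,1]<60)]
    c=L.mean(0);w=np.linalg.svd(L-c,full_matrices=0)[2];print('   lid n',w[2].round(3),c.round(4),'zmax',L[:,2].max().round(3),'long',w[0].round(3))
```

```text
scene jug yaw -24.96 handle [0.5792 0.2053] tip [0.7374 0.1317] smin,max 0.4265 0.6199 width 0.1036 hz 0.092 tipz 0.105
   origin by extent+width [0.6516 0.1696]  by tip [0.6513 0.1718]
   case rect [ 0.607  -0.1441] [0.1118 0.1357] 11.135658264160156 367
   lid n [0.942 0.18  0.283] [ 0.5387 -0.1604  0.0957] zmax 0.14 long [-0.198  0.98   0.035]
side jug yaw -23.57 handle [0.5724 0.1984] tip [0.7323 0.1286] smin,max 0.4342 0.6265 width 0.1071 hz 0.091 tipz 0.106
   origin by extent+width [0.6474 0.1677]  by tip [0.6453 0.1666]
   case rect [ 0.6048 -0.1477] [0.1045 0.1333] 10.204984664916992 335
   lid n [-0.913 -0.173 -0.369] [ 0.5325 -0.1733  0.1173] zmax 0.136 long [ 0.218 -0.972 -0.086]
```

```bash
cat >> h.py <<'E'
JO=np.array([.6495,.169,.006]);JY=np.radians(-24.5)
CY=np.radians(10.7);CC=np.array([.613,-.1445,0]);ex=np.array([np.cos(CY),np.sin(CY),0]);ey=np.array([-ex[1],ex[0],0])
G=np.array([-.084,0,.066]);TIP=np.array([.100,0,.094])
def tool(b,sg):
    z=np.array([np.sin(b),0,-np.cos(b)]);y=np.array([0,sg,0.]);return np.stack([np.cross(y,z),y,z],1)
def tcp(org,yaw,tilt,b,sg,tip=None,grip=G,back=0):
    """TCP pose for a jug pose (org = jug origin, or the spout tip if tip is given)"""
    R=Ro.from_euler('ZY',[yaw,tilt]).as_matrix();o=org if tip is None else tip-R@TIP
    T=R@tool(b,sg);q=Ro.from_matrix(T).as_quat()
    return o+R@grip-(.054+back)*T[:,2],q[[3,0,1,2]]
E
python3 - <<'E'
from h import *
r=np.radians
for sg in(1,-1):
  for b in(10,20,30,40,50):
    out=[]
    p,q=tcp(JO,JY,0,r(b),sg,back=.1);a=kin.inverse_kinematics(p,q)
    p,q=tcp(JO,JY,0,r(b),sg);g=kin.inverse_kinematics(p,q)
    out.append((a is not None, g is not None and np.round(g,2)))
    for yaw in(-60,-75,-90,-105):
      d=np.array([np.cos(r(yaw)),np.sin(r(yaw)),0]);res=''
      for t in(0,30,60,70,75):
        p,q=tcp(None,r(yaw),r(t),r(b),sg,tip=CC-.03*d+[0,0,.07 if t>40 else .12]);res+='x' if kin.inverse_kinematics(p,q) is None else 'o'
      out.append(f'{yaw}:{res}')
    print(sg,b,out)
E
```

```text
1 10 [(True, array([ 0.16,  0.74, -0.93,  1.9 ,  0.98,  0.91, -0.14])), '-60:ooooo', '-75:ooooo', '-90:ooooo', '-105:ooooo']
1 20 [(True, array([ 0.19,  0.81, -1.07,  1.98,  1.3 ,  1.05, -0.43])), '-60:ooooo', '-75:ooooo', '-90:ooooo', '-105:ooooo']
1 30 [(True, array([ 0.04,  0.74, -0.92,  2.05,  1.45,  1.03, -0.65])), '-60:ooooo', '-75:ooooo', '-90:ooooo', '-105:ooooo']
1 40 [(True, array([-0.09,  0.74, -0.84,  2.12,  1.61,  1.13, -0.86])), '-60:ooooo', '-75:ooooo', '-90:ooooo', '-105:ooooo']
1 50 [(True, array([-0.13,  0.84, -0.88,  2.15,  1.77,  1.37, -1.02])), '-60:ooooo', '-75:ooooo', '-90:ooooo', '-105:ooooo']
-1 10 [(True, array([-0.99,  0.64,  0.64,  1.98, -0.44,  0.56, -2.1 ])), '-60:ooooo', '-75:ooooo', '-90:ooooo', '-105:ooooo']
-1 20 [(True, array([-0.8 ,  0.54,  0.26,  2.04,  0.41,  0.42, -2.95])), '-60:ooooo', '-75:ooooo', '-90:ooooo', '-105:ooooo']
-1 30 [(True, array([-1.26,  0.69,  0.77,  2.14,  0.02,  0.21, -2.7 ])), '-60:ooooo', '-75:ooooo', '-90:ooooo', '-105:ooooo']
-1 40 [(True, array([-0.78,  0.57,  0.02,  2.16,  1.43,  0.63,  2.23])), '-60:ooooo', '-75:ooooo', '-90:ooooo', '-105:ooooo']
-1 50 [(True, array([-0.85,  0.64,  0.02,  2.2 ,  1.61,  0.81,  1.96])), '-60:ooooo', '-75:ooooo', '-90:ooooo', '-105:ooooo']
```

Run:
```python
from h import *
b=np.radians(35)
p,q=tcp(JO,JY,0,b,1,back=.14);env.reach(p,q)
env.grip(.05)
s=env.get_state();print(s['time'],s['tcp_pos'],p,s['qpos'].round(2) if hasattr(s['qpos'],'round') else s['qpos'])
P0=calibration("wrist");im,d=camera("wrist");cv2.imwrite("pics/w1.png",im);np.save("pics/w1.npy",d)
P=cloud("wrist",d);np.save("pics/w1P.npy",P)
# project model grip points
c=P0
R=Ro.from_euler('Z',JY).as_matrix()
for pt in([-.084,0,.084],[-.084,0,.066],[-.052,0,.088],[.1,0,.094],[0,.052,.088],[0,-.052,.088]):
    print(pt,cv2.projectPoints((JO+R@np.array(pt)).reshape(1,3),np.array(c['rvec'],float),np.array(c['tvec'],float),np.array([[c['fx'],0,c['cx']],[0,c['fy'],c['cy']],[0,0,1]]),None)[0].ravel().round(0))
```

```text
3.8083 [0.47182516 0.2499711  0.23092186] [0.47180838 0.24997874 0.2309155 ] [ 0.01  0.52 -1.09  2.11  1.25  1.16 -0.65]
[-0.084, 0, 0.084] [279. 222.]
[-0.084, 0, 0.066] [279. 203.]
[-0.052, 0, 0.088] [279. 250.]
[0.1, 0, 0.094] [278. 328.]
[0, 0.052, 0.088] [336. 281.]
[0, -0.052, 0.088] [221. 281.]
```

View pics/w1.png

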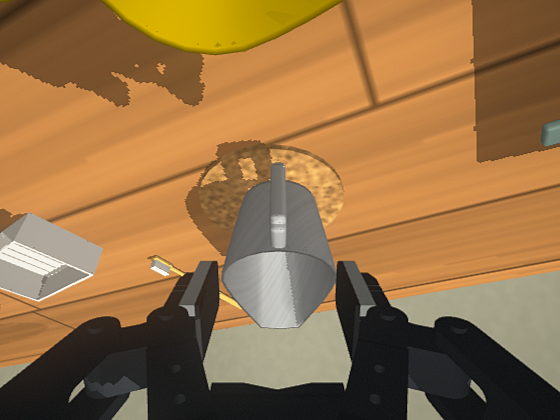

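The wrist view agrees with the model. The handle is at column 279, the lip at (280,328) and the rim sides at 222 and 336, all within about 1 px. Now I'll grasp and lift.

Run:
```python
from h import *
b=np.radians(35)
p,q=tcp(JO,JY,0,b,1)
print(env.movel(p,velocity=.12,stop_force=8))
s=env.get_state();print(s['time'],np.array(s['tcp_pos'])-p,np.round(s['force'],2))
env.grip(0.0,110)
s=env.get_state();print(s['time'],s['opening'],s['gripper_force'],np.round(s['force'],2))
env.movel(p+[0,0,.09],velocity=.1)
s=env.get_state();print(s['time'],s['opening'],s['gripper_force'],np.round(s['force'],2),np.round(s['torque'],2))
im,d=camera("side");cv2.imwrite("pics/s2.png",im[60:270,200:480].repeat(2,0).repeat(2,1))
im,d=camera("wrist");cv2.imwrite("pics/w2.png",im)
c=calibration("wrist");o=JO+[0,0,.09];R=Ro.from_euler('Z',JY).as_matrix()
for pt in([-.052,0,.088],[.1,0,.094],[0,.052,.088],[0,-.052,.088]):
    print(pt,cv2.projectPoints((o+R@np.array(pt)).reshape(1,3),np.array(c['rvec'],float),np.array(c['tvec'],float),np.array([[c['fx'],0,c['cx']],[0,c['fy'],c['cy']],[0,0,1]]),None)[0].ravel().round(0))
```

```text
False
5.175 [-0.00010229  0.00054999  0.00063335] [-0.59 -0.14 -0.35]
5.6167 0.010329732305584718 107.66582608222961 [-0.81  1.02  3.47]
6.6667 0.010278547233101395 107.37470984458923 [ 0.19 -0.51 -3.98] [0.5  1.19 0.01]
[-0.052, 0, 0.088] [281. 387.]
[0.1, 0, 0.094] [279. 444.]
[0, 0.052, 0.088] [379. 410.]
[0, -0.052, 0.088] [181. 410.]
```

View pics/w2.png

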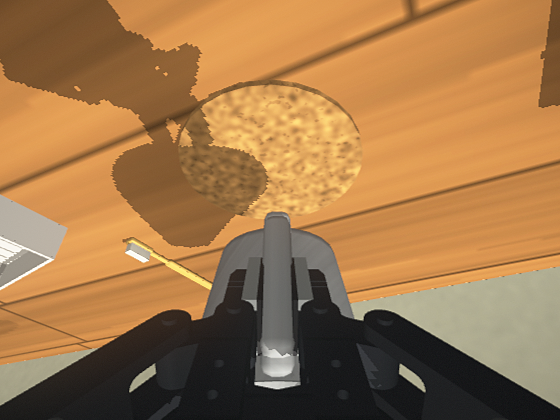

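View pics/s2.png

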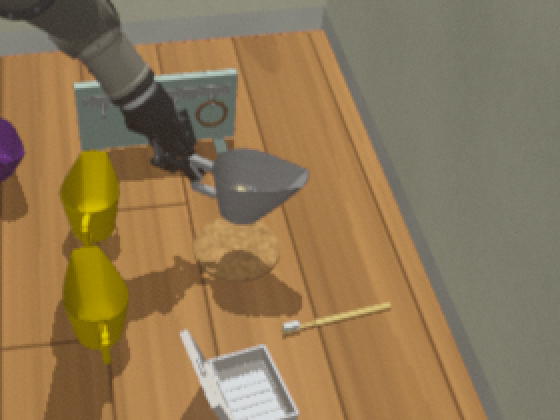

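Run:
```python
from h import *
R=Ro.from_euler('Z',JY).as_matrix()
for n in("scene","side"):
    P=cloud(n,camera(n)[1]); J=(P-JO-[0,0,.09])@R
    for nm,lo,hi in(("rim front",.06,.11),("rim mid",-.03,.03)):
        m=(J[...,0]>lo)&(J[...,0]<hi)&(abs(J[...,1])<.06)&(J[...,2]>-.02)&(J[...,2]<.12)
        q=J[m]
        if len(q):print(n,nm,np.percentile(q,[1,99],axis=0).round(4).tolist())
```

```text
scene rim front [[0.0602, -0.0334, 0.0334], [0.0999, 0.0346, 0.0948]]
scene rim mid [[-0.0291, -0.049, -0.0015], [0.0293, 0.0501, 0.0884]]
side rim front [[0.0602, -0.0384, 0.0488], [0.098, 0.0326, 0.0944]]
side rim mid [[-0.0291, -0.0536, 0.0013], [0.0292, 0.0491, 0.0887]]
```

The jug hangs level in the grip: the rim is at 88 mm and the lip at 94.8 mm in its own frame, so it has not slipped. Next I'll turn it upright towards the case, then tilt.

```bash
cat >> h.py <<'E'
B=np.radians(35);PY=np.radians(-83);PD=np.array([np.cos(PY),np.sin(PY),0])
def pour(t,back,z,v):
    p,q=tcp(None,PY,np.radians(t),B,1,tip=CC+.004*ex-back*PD+[0,0,z]);env.movel(p,velocity=v,rot=q)
E
python3 - <<'E'
from h import *
for y in(-45,-65,-83):
    p,q=tcp(JO+[-.01,0,.10],np.radians(y),0,B,1);env.movel(p,velocity=.12,rot=q)
print(env.get_state()['time'])
pour(0,.08,.20,.15)
for t,bk,z in((20,.06,.16),(40,.04,.11),(50,.034,.075)):pour(t,bk,z,.1)
s=env.get_state();print(s['time'],np.round(s['qpos'],2),np.round(s['force'],1),s['opening'])
a=camera("scene")[0][120:260,160:340];b=camera("side")[0][160:300,250:430]
cv2.imwrite("pics/p3.png",np.hstack([x.repeat(2,0).repeat(2,1) for x in(a,b)]))
E
```

```text
8.3417
11.3833 [ 0.78  0.74 -1.19  1.73  0.47  1.09 -0.38] [-0.   0.6 -2.6] 0.010449800465499495
```

View pics/p3.png

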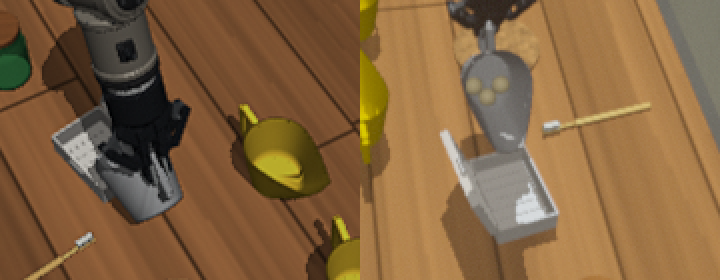

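The side view (right half) shows all three balls still in the jug at (487,88), with the lip at (512,150) over the case's near edge. I'll check the lip's position by depth before tilting further.

Run:
```python
from h import *
im,d=camera("side");P=cloud("side",d);c=calibration("side")
t=np.radians(50);tip=CC+.004*ex-.034*PD+[0,0,.075]
K=np.array([[c['fx'],0,c['cx']],[0,c['fy'],c['cy']],[0,0,1]])
for x in(tip,CC+[0,0,.038],CC+.065*ey+[0,0,.038]+.046*ex,CC+.065*ey+[0,0,.038]-.046*ex,CC-.065*ey+[0,0,.038]+.046*ex):
    uv=cv2.projectPoints(x.reshape(1,3),np.array(c['rvec'],float),np.array(c['tvec'],float),K,None)[0].ravel();print(x.round(3),uv.round(1),((uv-[250,160])*2+[360,0]).round(0))
R=Ro.from_euler('ZY',[PY,t]).as_matrix();J=(P-tip)@R+TIP
m=(J[...,0]>.05)&(J[...,0]<.12)&(abs(J[...,1])<.05)&(J[...,2]>.06)&(J[...,2]<.12)
print(np.percentile(J[m],[1,99],axis=0).round(4).tolist())
m=(P[...,2]>.03)&(P[...,2]<.045)&(((P-CC)@ex)>.03)&(((P-CC)@ex)<.07)&(abs((P-CC)@ey)<.08)
e=(P[m]-CC);print('front edge x',np.percentile(e@ex,[5,50,95]).round(4),'y',np.percentile(e@ey,[1,99]).round(4))
```

```text
[ 0.613 -0.11   0.075] [325.1 236. ] [510. 152.]
[ 0.613 -0.144  0.038] [326.6 252.7] [513. 185.]
[ 0.646 -0.072  0.038] [332.8 232. ] [526. 144.]
[ 0.556 -0.089  0.038] [304.6 239.6] [469. 159.]
[ 0.67  -0.2    0.038] [349.7 266.4] [559. 213.]
[[0.0511, -0.0363, 0.0604], [0.0981, 0.0361, 0.0973]]
front edge x [0.0342 0.0402 0.043 ] y [-0.0662  0.0621]
```

The lip is where the model puts it, and the case corners match within about 2 px. Pouring now.

Run:
```python
from h import *
def look(k):
    a=camera("side")[0]; cr=a[200:300,270:390]; return cr
tiles=[]
for t,z in((57,.064),(62,.062),(66,.062),(70,.062)):
    pour(t,.032,z,.05);env.dwell(.6);tiles.append(look(t))
s=env.get_state();print(s['time'],np.round(s['force'],1),s['opening'])
cv2.imwrite("pics/p4.png",np.vstack([np.hstack(tiles[:2]),np.hstack(tiles[2:])]).repeat(2,0).repeat(2,1))
```

```text
16.1833 [-0.4 -0.1 -3.3] 0.01035025519053828
```

View pics/p4.png

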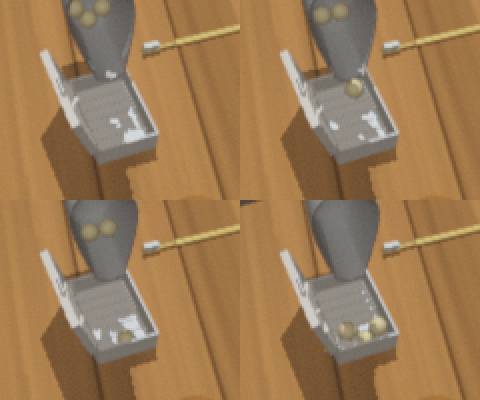

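All three balls are in the case in the last tile, around (347,330), (365,337) and (378,325). Next I'll return the jug to the mat.

Run:
```python
from h import *
for t,bk,z in((50,.036,.085),(30,.05,.14),(0,.08,.20)):pour(t,bk,z,.14)
for y,f in((-83,1),(-60,0),(-24.5,0)):
    p,q=tcp(JO+[0,0,.09],np.radians(y),0,B,1);env.movel(p,velocity=.15,rot=q)
p,q=tcp(JO,JY,0,B,1)
env.movel(p+[0,0,.012],velocity=.12,rot=q)
env.dwell(.3)
print(env.movel(p-[0,0,.004],velocity=.025,stop_force=3))
s=env.get_state();print(s['time'],np.array(s['tcp_pos'])-p,np.round(s['force'],1))
R=Ro.from_euler('Z',JY).as_matrix()
P=cloud("side",camera("side")[1]);J=(P-JO)@R
for lo,hi in((.06,.11),(-.03,.03)):
    q2=J[(J[...,0]>lo)&(J[...,0]<hi)&(abs(J[...,1])<.06)&(J[...,2]>.02)&(J[...,2]<.12)];print(np.percentile(q2,[1,99],axis=0).round(4).tolist())
```

```text
True
22.225 [-4.53593843e-05  1.29887214e-05  4.93589929e-04] [-1.6 -0.6  3.4]
[[0.0601, -0.0358, 0.0463], [0.0979, 0.031, 0.0978]]
[[-0.0294, -0.054, 0.0204], [0.0295, 0.0482, 0.0907]]
```

The jug is standing: contact came at the original height and the rim is level. I'll release it, back off and close the lid.

```bash
cat >> h.py <<'E'
H=CC-.0475*ex+[0,0,.038];Zv=np.array([0,0,1.])
def down(sg):
    x=sg*ex;z=-Zv;q=Ro.from_matrix(np.stack([x,np.cross(z,x),z],1)).as_quat();return q[[3,0,1,2]]
def at(dx,z):  # TCP when the fingertips' front (+ex) bottom edge is at dx from the hinge, height z
    h=H+(dx-.011)*ex;return np.array([h[0],h[1],z+env.nose_length])
def C(f,r):return r*np.cos(f)-.012*np.sin(f), .038+r*np.sin(f)+.012*np.cos(f)
E
python3 - <<'E'
from h import *
env.grip(.03);env.dwell(.2);env.grip(.05)
p,q=tcp(JO,JY,0,B,1,back=.12);print(env.movel(p,velocity=.15,stop_force=6))
env.movel(p+[-.02,-.03,.12],velocity=.25)
env.grip(0,40)
best=None
for sg in(1,-1):
    j=kin.inverse_kinematics(at(-.085,.22),down(sg));print(sg,None if j is None else np.round(j,2))
    if j is not None and (best is None or abs(j[6])<best[0]):best=(abs(j[6]),sg)
sg=best[1];env.reach(at(-.085,.22),down(sg))
s=env.get_state();print(s['time'],s['opening'],sg)
a=camera("scene")[0][120:330,160:340];P=camera("side")[0][120:330,250:430]
cv2.imwrite("pics/p5.png",np.hstack([x.repeat(2,0).repeat(2,1) for x in(a,P)]))
E
```

```text
False
1 [ 0.83  0.28 -0.71  1.94  0.22  1.   -1.36]
-1 [ 0.93  0.31 -0.84  1.93  0.27  1.02  1.73]
26.675 -0.0002935718633438174 1
```

View pics/p5.png

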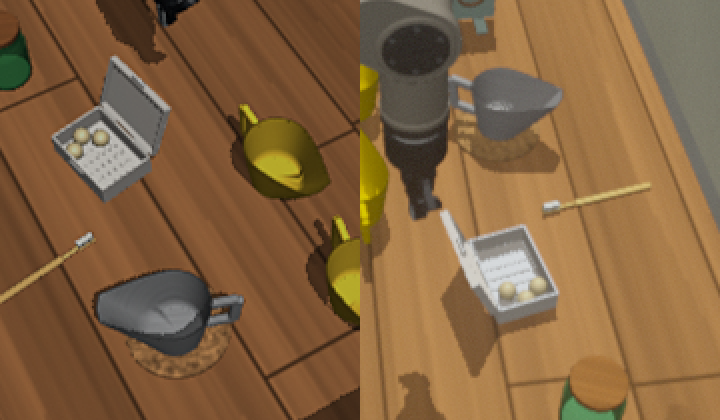

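The picture shows the empty jug upright on its mat at (155,310), three balls in the case at (90,140), and the closed hand behind the lid. Now I'll sweep the lid shut.

Run:
```python
from h import *
print(env.movel(at(-.085,.098),velocity=.2,stop_force=8))
r=.074
print(env.movel(at(C(1.35,r)[0],.105),velocity=.12,stop_force=15))
for f in(1.15,.95,.75,.55,.35,.18,.05):
    x,z=C(f,r)
    if env.movel(at(x,z),velocity=.12,stop_force=15):print('stop',f,env.get_state()['force']);break
print(env.movel(at(.08,.044),velocity=.03,stop_force=8))
s=env.get_state();print(s['time'],s['tcp_pos'][2]-env.nose_length,np.round(s['force'],1))
env.movel(np.array(s['tcp_pos'])+[0,0,.12],velocity=.2)
q=np.array(env.get_state()['tcp_pos'])
env.movel(q+[-.15,-.05,.05],velocity=.25)
im,d=camera("scene");P=cloud("scene",d);e=P-CC
m=(abs(e@ex)<.04)&(abs(e@ey)<.06);z=P[m][:,2];print('lid z',np.percentile(z,[2,50,98]).round(4),env.get_state()['time'])
for a,b in((-.04,-.02),(.02,.04)):
    k=m&((e@ex)>a)&((e@ex)<b);print(np.median(P[k][:,2]).round(4))
i2=camera("side")[0]
cv2.imwrite("pics/p6.png",np.hstack([x.repeat(2,0).repeat(2,1) for x in(im[110:330,140:340],i2[130:350,250:450])]))
```

```text
False
False
True
30.625 0.05000426200893544 [-3.3 -0.4  8.7]
lid z [0.0443 0.0502 0.056 ] 32.25
0.0501
0.0504
```

View pics/p6.png

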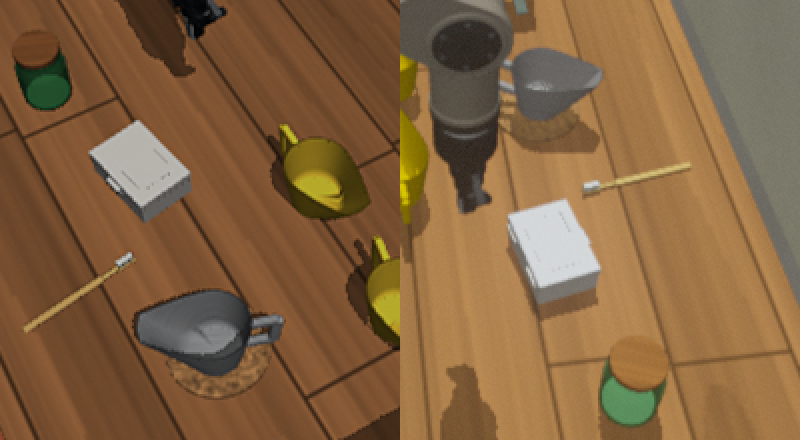

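The lid is shut: its top is at 50 mm and flat, and the jug, jar and toothbrush are in place.

```bash
python3 -c "
from cell import job;print(job.job_done())"
```

```text
the job is handed in; nothing more can be done
None
```

The job is done and handed in at about 32 s of the 61 s allowed: all three soap balls are in the case, the steel jug stands upright on its mat, the lid is fully shut (top flat at 50 mm), and the jar and toothbrush were left where they were.

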